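Stroke the lamp's touch dimmer up to full

TASK

Turn the desk lamp up to full: with the closed fingertips, run lightly along the whole raised C-shaped track of the round touch dimmer, from its narrow end round to its wide end, and finish with the fingertips still resting gently on the wide end (the program ends while holding them there). Keep off the housing beside the track, do not press hard, and leave the brass paperweight inside the C, the mouse, the mug and the speaker where they are.

Things in the scene. Friction and masses are not known exactly. Their poses are not given: they have to be found in the camera images.
- dimmer: The lamp's touch dimmer, fixed to the desk: a round black housing 184 mm in diameter and 20 mm high that carries the raised track. Origin: centre of its underside, on the desk; z up; its x axis points from the centre to the middle of the C's curve, so the open gap of the C is on its -x side. It may be turned any way.
- deck: The dimmer's round black housing itself, with its flat top 178 mm in diameter, 20 mm above the desk, around and inside the track. Not to be touched. Origin: on the dimmer's axis, 18 mm above the desk.
- track (a joint): How far the track is pressed down, in m: 0 untouched, 0.008 against its stop. The track is one level aluminium C on springs that sinks as a whole wherever it is touched. Its top is 34 mm above the desk (14 mm above the deck) untouched. It yields from about 2 N and meets the stop at about 6 N; 2 to 5 mm down is a light touch, over 12 N is too hard.
- narrow_end (a point): The very tip of the C's narrow end, on the centre line at the level of the top face (start of the stroke). The centre line is a circle of 65 mm radius about the dimmer's axis; this end lies at -120 deg from the dimmer's x axis (counter-clockwise positive, seen from above). The track is 12 mm wide here and widens evenly.
- wide_end (a point): The very tip of the C's wide end, on the centre line at the level of the top face (end of the stroke), at +120 deg from the dimmer's x axis. The track is 34 mm wide here. The stroke runs counter-clockwise seen from above, from the narrow end through 0 deg to here.
- length1: The first (narrowest) sixth of the track: 40 deg, 45 mm along the centre line; it cannot be seen apart from its neighbours. Origin: the middle of this length, on the centre line at the level of the top face; x points outwards from the dimmer's axis, y along the stroke.
- length2: The second sixth of the track: 40 deg, 45 mm along the centre line; it cannot be seen apart from its neighbours. Origin: the middle of this length, on the centre line at the level of the top face; x points outwards from the dimmer's axis, y along the stroke.
- length3: The third sixth of the track: 40 deg, 45 mm along the centre line; it cannot be seen apart from its neighbours. Origin: the middle of this length, on the centre line at the level of the top face; x points outwards from the dimmer's axis, y along the stroke.
- length4: The fourth sixth of the track: 40 deg, 45 mm along the centre line; it cannot be seen apart from its neighbours. Origin: the middle of this length, on the centre line at the level of the top face; x points outwards from the dimmer's axis, y along the stroke.
- length5: The fifth sixth of the track: 40 deg, 45 mm along the centre line; it cannot be seen apart from its neighbours. Origin: the middle of this length, on the centre line at the level of the top face; x points outwards from the dimmer's axis, y along the stroke.
- length6: The last (widest) sixth of the track: 40 deg, 45 mm along the centre line; it cannot be seen apart from its neighbours. Origin: the middle of this length, on the centre line at the level of the top face; x points outwards from the dimmer's axis, y along the stroke.
- paperweight: Loose brass paperweight, 28 mm in diameter and 27 mm high, standing on the dimmer's deck near the middle of the C (top 47 mm above the desk). Origin: centre of its underside. Leave alone.
- mouse: Loose white computer mouse, 110 x 60 x 32 mm, on the desk on the robot's right. Origin: centre of its underside. Leave alone.
- mug: Loose white mug, 80 mm in diameter and 90 mm high, on the robot's left. Origin: centre of its underside. Leave alone.
- speaker: Loose white speaker, 60 x 150 x 60 mm, on the desk beyond the dimmer. Origin: centre of its underside. Leave alone.
Mind the look-alikes: they are no part of the job. Of the things shaped like the dimmer, the black one is meant.

How it is judged:
By the outcome, as a careful person would: the job done as asked, in the order asked, and still so for the second after the job is handed in, while the arm keeps its last pose, push and grip.
It also fails if it takes over 51 s, if anything falls off the work surface, if the arm or the gripper's body presses on something with over 40 N, if the wrist force passes 120 N, or if a joint passes its speed limit or range.

ROBOT

A 7-joint arm with a two-finger parallel gripper is mounted at the origin on the work surface. World frame = base frame: x ahead of the robot, y to its left, z up, the work surface at z = 0. Lengths are in mm, angles in rad, forces in N, time in s.
With the tool pointing down it reaches from about 425 to 925 mm from the base axis. Payload 6.8 kg.
Tool frame: the origin (TCP) lies on the centre line of the jaws, within the pads' length; the fingertips stand 17 mm ahead of it and the grasp point (between the pads) lies 2 mm behind it; z points along the fingers, y is the line along which they close (so a half turn about z gives the same grasp; the last joint's range is limited). The gripper opens to 85 mm and grips with 20 to 120 N. Pads are 22 mm wide; open, the fingers measure 114 mm over their backs; the gripper's body (76 mm by 85 mm) begins 54 mm behind the grasp point. The pads swing forward as they close: fully open they stand 13 mm farther back than shut.
Start: joints at [1.046, 0.477, 0.022, 1.555, -0.011, 1.109, -0.083], TCP at [273.275, -617.226, 248.308] pointing down, gripper open.
Joint ranges: [-2.96, 2.96], [-0.34, 2.1], [-1.41, 1.46], [0.24, 2.44], [-1.37, 4.51], [0.17, 1.92], [-2.96, 2.96]. Speed limits (rad/s): [2.39, 2.39, 3.14, 3.14, 3.14, 3.14, 3.14].

INTERFACE

Orientations are given as a unit quaternion [w, x, y, z].
In Python, from workcell import r gives the robot as it stands. The module is installed in compiled form; this text tells all that it offers.
- The arm moves only by the tool arm_command, never from a script. Its argument "increments" is a list of rows, each a list of 5 numbers: the closure, from -1 (fully open) to 1 (shut), then the shift along the tool's x, y, z in m, then the turn about the tool's z in rad. In form: [[claw, tx, ty, tz, turn], ...]. A call has 1 to 12 rows; each row shifts and turns the commanded pose from where the row before left it, along the tool's axes as they then stand; what a row does not reach is not made up. A row lasts 1/10 s, in which the tool goes at most 50 mm and 8.59 degrees, less where a joint would pass 70% of its speed; a pose out of reach is approached as far as the arm can. A call with a gripper value outside its range is refused whole. The fingers move at their own pace and stop on an object; the grip force is fixed at half the most. Time passes only in rows, so rows that do not move let the fingers close. It gives the time, the measured TCP pose, the force, the opening and the grip force at its end, in the units of the state.
- r.sense(): the state, without advancing time (a new reading comes with each control period).
- r.get_image(name): name is "scene" or "top" or "wrist"; returns a dict with "img" (400x640x3 uint8, red, green, blue), "intrinsics" (3x3 intrinsics, pixels), "distortion" ([k1, k2, p1, p2, k3] as OpenCV has them; the pictures are not rectified), "R" (3x3) and "t" (3): a world point X has camera coordinates R X + t. Camera axes: x right, y down, z forward; pixel columns grow to the right and rows downward; lengths in mm; the calibration is good to about 2 mm. A picture is of the moment at which its call begins. There is no depth.
- r.sign_off(): hands the job in; it is judged then, once.
Trained networks look in a picture, given as the dict that the camera call returned (one of the last four; its "shot" number tells which), for a name from the list of things; names that differ only in an ending like _2 or _b are one class to them, and where a whole thing is asked for, a point or a joint stands for the part that bears it (a point fixed in the world has none). Each returns a list of dicts, best first, with "p" (0 to 1); they miss things now and then, are a little off and sometimes report something else, mostly with a low value. They report only what shows in the picture. A call takes as long as a camera call. They do not tell look-alikes from the thing itself.
- r.recognise(name, picture): "at" ([column, row] in pixels, amid what is visible of it).
- r.outline_of(name, picture): "region" (400x640 bool, what is visible of it) and "at" ([column, row] in pixels, amid what is visible of it).
The state is a dict: "time": time; "joint_positions": joint angles; "joint_velocities": joint speeds; "tau": joint torques, N m; "position": TCP position; "tcp_rot": TCP orientation; "ft_force": force on the tool from outside, world axes, zero at the start; "ft_torque": the same for the moment, N m; "opening": opening from 0.0 (shut) to 1.0 (fully open); "grip_force": force on a finger pad.
Only numpy, scipy, OpenCV 4.12 (cv2) and the standard library are available. Lean on these libraries where they do the work, as an engineer would, in place of code of your own. Each camera call takes 0.05 s, during which the arm holds its last target. There are 200 camera calls.

## Working session

There is one attempt and no reset: what is moved stays moved. The work goes in short steps, Python scripts to look and compute and a tool call to move; the robot and the scene stay as the last step left them, time stands still between calls to the robot, and variables do not carry over. Pictures are saved under pics/ and viewed, at most 10 in all, crops included, and the job is handed in when it is done.

Besides the shell and the picture viewer there is one more tool, called as name(argument=value, ...) on one line, values as JSON. arm_command: Moves the arm, as the interface text tells. Its arguments: {"type":"object","properties":{"increments":{"type":"array","items":{"type":"array","items":{"type":"number"}}}},"required":["increments"]}

```bash
mkdir -p pics
cat > h.py <<'E'
import numpy as np, cv2
from workcell import r
def ray(p,uv):
    K=np.array(p["intrinsics"],float);D=np.array(p["distortion"],float)
    n=cv2.undistortPoints(np.array(uv,float).reshape(-1,1,2),K,D).reshape(-1,2)
    R=np.array(p["R"]);t=np.array(p["t"]).ravel()
    return -R.T@t, np.c_[n,np.ones(len(n))]@R
def onz(p,uv,z):
    c,d=ray(p,uv); return c+d*((z-c[2])/d[:,2])[:,None]
def proj(p,X):
    return cv2.projectPoints(np.array(X,float).reshape(-1,1,3),cv2.Rodrigues(np.array(p["R"],float))[0],np.array(p["t"],float),np.array(p["intrinsics"],float),np.array(p["distortion"],float))[0].reshape(-1,2)
E
python3 - <<'E'
from h import *
np.set_printoptions(precision=1,suppress=True)
s=r.sense();print(s['time'],s['position'],s['tcp_rot'],s['opening'])
a=[]
for n in("top","scene"):
    p=r.get_image(n);a.append(p["img"])
    for o in("dimmer","track","paperweight","speaker","mug","mouse"):
        for q in r.recognise(o,p)[:3]: print(n,o,q["p"],q["at"],onz(p,[q["at"]],30)[0])
    cv2.imwrite(f"pics/{n}1.png",p["img"][:,:,::-1])
E
```

```text
0.0 [ 273.  -616.7  247.3] [-0.   1.   0.2 -0. ] 0.9959356304571071
top dimmer 0.98 [353.9, 181.9] [572.1 -85.7  30. ]
top dimmer 0.78 [279.2, 180.9] [577.9 160.8  30. ]
top dimmer 0.6 [421.7, 296.1] [ 199.  -294.6   30. ]
top track 0.8 [341.2, 177.5] [587.3 -44.1  30. ]
top track 0.71 [413.2, 286.2] [ 230.7 -268.3   30. ]
top track 0.56 [269.3, 173.2] [604.4 194.   30. ]
top paperweight 0.55 [352.2, 176.2] [591.4 -80.5  30. ]
top speaker 0.58 [314.3, 120.2] [787.4  43.3  30. ]
top mug 0.93 [210.8, 191.2] [545.7 388.2  30. ]
top mouse 0.71 [425.3, 201.7] [ 503.7 -319.7   30. ]
scene dimmer 0.8 [290.7, 246.1] [ 608.3 -110.7   30. ]
scene dimmer 0.67 [379.2, 213.5] [594.  146.6  30. ]
scene dimmer 0.67 [176.3, 191.7] [ 226.1 -311.2   30. ]
scene track 0.79 [390.1, 218.5] [625.7 158.8  30. ]
scene track 0.7 [184.2, 193.0] [ 244.6 -291.8   30. ]
scene track 0.68 [306.4, 247.1] [628.7 -79.5  30. ]
scene paperweight 0.57 [290.6, 238.9] [ 583.3 -100.4   30. ]
scene paperweight 0.41 [286.1, 242.1] [ 589.5 -114.7   30. ]
scene speaker 0.78 [388.5, 272.4] [787.1  41.3  30. ]
scene mug 0.84 [433.4, 177.6] [513.2 395.6  30. ]
scene mouse 0.66 [194.4, 255.7] [ 537.1 -320.9   30. ]
```

View pics/top1.png

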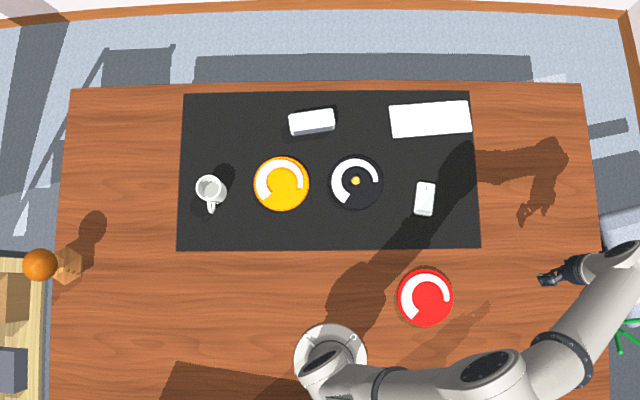

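View pics/scene1.png

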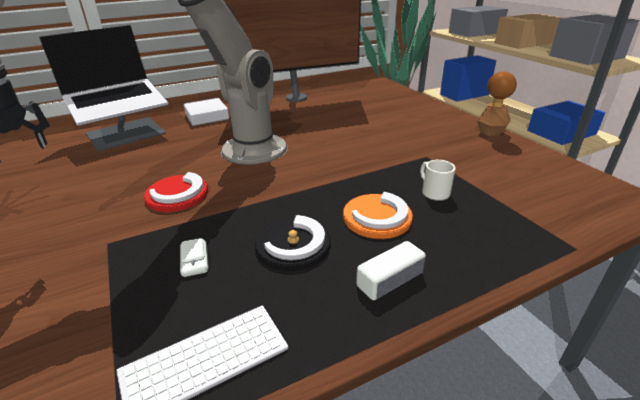

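The top and scene views show the black dimmer at about (355,182) in top and (292,245) in scene. The yellow and red ones are look-alikes. Next I work out the tool yaw and look from nearer with the wrist camera.

Run:
```python
from h import *
from scipy.spatial.transform import Rotation as R
s=r.sense();M=R.from_quat(np.roll(s['tcp_rot'],-1)).as_matrix();print(M.round(4),s['position'])
yaw=np.arctan2(M[1,0],M[0,0]);print("yaw",yaw, M.T@(np.array([560,-90,300])-s['position']))
p=r.get_image("wrist");c=-np.array(p["R"]).T@np.array(p["t"]).ravel()
print("cam in tool",M.T@(c-s['position']),(np.array(p["R"])@M).round(2),p["intrinsics"])
```

```text
[[ 9.144e-01  4.048e-01  0.000e+00]
 [ 4.048e-01 -9.144e-01 -0.000e+00]
 [ 0.000e+00  1.000e-04 -1.000e+00]] [ 273.30296343 -617.23098106  248.32714491]
yaw 0.41679725072855217 [ 475.59518541 -366.02723416  -51.68235284]
cam in tool [  71.81994386   -0.42241291 -125.04787078] [[ 0.    1.    0.  ]
 [-0.96  0.   -0.28]
 [-0.28 -0.    0.96]] [[339.13629805   0.         320.68666051]
 [  0.         339.13629805 199.97459766]
 [  0.           0.           1.        ]]
```

arm_command(increments=[[1,0.03,-0.022,0,0],[1,0.031,-0.0225,0,0],[1,0.031,-0.0225,0,0],[1,0.031,-0.0225,0,0],[1,0.031,-0.0225,0,0],[1,0.031,-0.0225,0,0],[1,0.031,-0.0225,0,0],[1,0.031,-0.0225,0,0],[1,0.031,-0.0225,0,0],[1,0.031,-0.0225,0,0],[1,0.031,-0.0225,0,0],[1,0.031,-0.0225,0,0]])

```text
time: 1.95
position: [504.0, -219.3, 248.6]
tcp_rot: [0.0, 0.978, 0.207, 0.0]
ft_force: [1.5, -0.5, 0.6]
opening: -0.002
grip_force: 0.0
```

arm_command(increments=[[1,0.031,-0.0225,0,0],[1,0.031,-0.0225,0,0],[1,0.031,-0.0225,0,0],[1,0.025,-0.0225,0,0],[1,0,0,0,0.139],[1,0,0,0,0.139],[1,0,0,0,0.139],[1,0,0,0,0],[1,0,0,0,0],[1,0,0,0,0]])

```text
time: 2.95
position: [574.9, -90.6, 248.4]
tcp_rot: [0.0, 1.0, 0.001, 0.0]
ft_force: [-0.2, 0.2, -0.6]
opening: 0.001
grip_force: 0.0
```

Run:
```python
from h import *
from scipy.spatial.transform import Rotation as R
np.set_printoptions(precision=4,suppress=True)
s=r.sense();M=R.from_quat(np.roll(s['tcp_rot'],-1)).as_matrix();print(M,s['position'],s['time'],s['opening'],s['ft_force'],s['joint_positions'])
p=r.get_image("wrist");cv2.imwrite("pics/w1.png",p["img"][:,:,::-1])
np.savez("w1.npz",**{k:np.array(p[k]) for k in("img","intrinsics","distortion","R","t")})
for o in("track","dimmer","paperweight","narrow_end","wide_end"):
    for q in r.recognise(o,p)[:2]: print(o,q["p"],q["at"],onz(p,[q["at"]],34)[0])
q=r.outline_of("track",p)
np.save("trk.npy",np.array([x["region"] for x in q])); print([(x["p"],x["region"].sum()) for x in q])
```

```text
[[ 1.      0.0024  0.0002]
 [ 0.0024 -1.     -0.    ]
 [ 0.0002  0.     -1.    ]] [574.9086 -90.6077 248.3716] 2.95 0.0008497532591001252 [-0.1645  0.1777 -0.6445] [ 0.1759  0.3315 -0.1589  1.7752  0.0598  1.0394 -1.5732]
track 0.8 [52.9, 145.9] [604.2848 188.5725  34.    ]
track 0.75 [327.4, 156.9] [591.6243 -96.7875  34.    ]
dimmer 0.97 [100.5, 169.8] [578.6608 140.1567  34.    ]
dimmer 0.56 [327.3, 155.6] [592.9405 -96.6766  34.    ]
paperweight 0.85 [321.1, 171.4] [576.7395 -90.4878  34.    ]
narrow_end 0.76 [279.8, 145.5] [603.0033 -49.1659  34.    ]
narrow_end 0.73 [50.7, 148.6] [601.5112 191.6766  34.    ]
wide_end 0.95 [280.5, 145.2] [603.3026 -49.8748  34.    ]
wide_end 0.92 [52.5, 147.6] [602.5239 189.4022  34.    ]
[(0.57, np.int64(6886)), (0.55, np.int64(6575))]
```

View pics/w1.png

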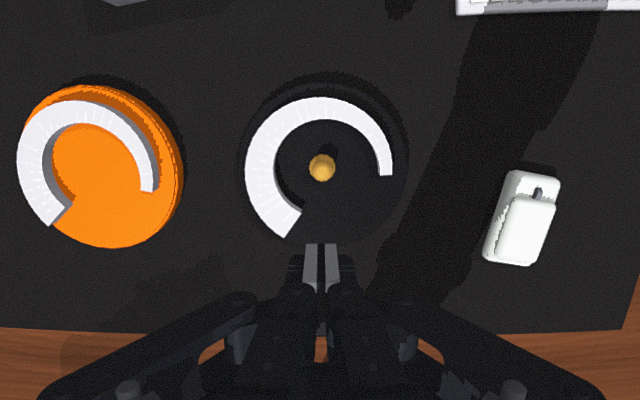

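The wrist view shows the black dimmer centred near (318,170), its narrow tip at (386,176) and its wide end at (293,232). I fit the known C model to the white pixels.

```bash
cat > fit.py <<'E'
from h import *
from scipy.optimize import minimize
def model(cx,cy,th):
    a=np.radians(np.linspace(-120,120,61));w=np.linspace(6,17,61)
    P=[np.c_[cx+R*np.cos(a+th),cy+R*np.sin(a+th),0*a+34] for R in(65+w,65-w)]
    return np.vstack([P[0],P[1][::-1]])
def fit(p,x0,box,thr=200):
    g=p["img"].min(2); m=np.zeros(g.shape,np.uint8);u0,v0,u1,v1=box
    m[v0:v1,u0:u1]=(g[v0:v1,u0:u1]>thr)
    def cost(x):
        c=np.zeros(g.shape,np.uint8);cv2.fillPoly(c,[np.round(proj(p,model(*x))*16).astype(np.int32)],1,shift=4)
        return 1-(c&m).sum()/(c|m).sum()
    best=min((minimize(cost,[x0[0],x0[1],t],method="Nelder-Mead",options=dict(initial_simplex=[[x0[0],x0[1],t],[x0[0]+8,x0[1],t],[x0[0],x0[1]+8,t],[x0[0],x0[1],t+.3]])) for t in x0[2]),key=lambda q:q.fun)
    return best.x,1-best.fun,m.sum()
E
python3 - <<'E'
from fit import *
p=dict(np.load("w1.npz"))
c=onz(p,[[318,170]],34)[0];print(c)
for thr in(150,190,215): 
    x,i,n=fit(p,[c[0],c[1],[0.3,.7,1.1]],(235,85,405,250),thr);print(thr,x,i,n)
np.save("fit.npy",x)
im=p["img"].copy();cv2.polylines(im,[np.round(proj(p,model(*x))).astype(np.int32)],True,(255,0,0),1)
cv2.imwrite("pics/w1f.png",cv2.resize(im[70:260,220:420,::-1],None,fx=3,fy=3))
for a in(-120,120):print(a,x[0]+65*np.cos(np.radians(a)+x[2]),x[1]+65*np.sin(np.radians(a)+x[2]))
print("pw",onz(p,[[321,171]],40))
E
```

```text
[578.18156031 -87.32957143  34.        ]
150 [ 5.74733584e+02 -9.15868954e+01  5.23310720e-01] 0.9770706598034627 6319
190 [ 5.74753112e+02 -9.14107202e+01  5.23879954e-01] 0.9665094339622642 6162
215 [ 5.74755859e+02 -9.14484263e+01  5.31908191e-01] 0.9549620733249052 6051
-120 575.2959643654345 -156.44618230991642
120 518.1960977848728 -59.41729364019055
pw [[578.38051583 -90.37917656  40.        ]]
```

View pics/w1f.png

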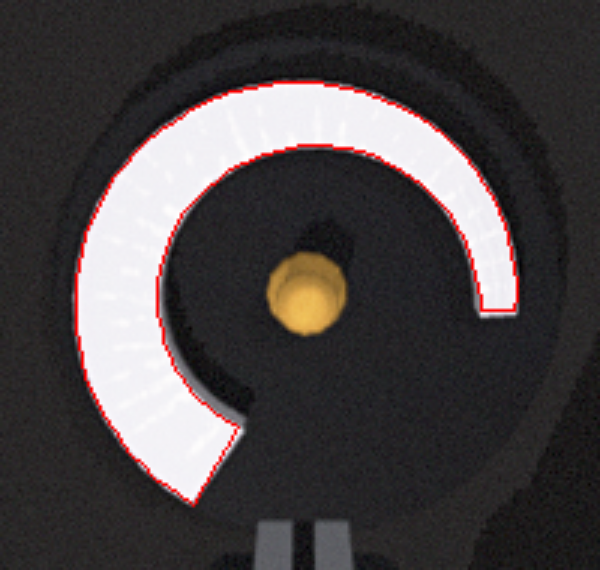

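The fit is very good: IoU 0.97, centre (574.7, -91.5), x axis at 0.525 rad. The narrow tip is at about (575, -156.5). Next I move above it and descend to just short of contact.

arm_command(increments=[[1,0,0.033,0,0],[1,0.0002,0.033,0,0],[1,0,0,0.03,0],[1,0,0,0.04,0],[1,0,0,0.04,0],[1,0,0,0.04,0],[1,0,0,0.03,0],[1,0,0,0.011,0],[1,0,0,0,0],[1,0,0,0,0]])

```text
time: 4.3
position: [576.1, -156.7, 58.6]
tcp_rot: [0.0, 1.0, -0.0, 0.001]
ft_force: [-0.4, -0.3, 0.7]
opening: 0.002
grip_force: 0.0
```

Run:
```python
from fit import *
s=r.sense();print(s['position'],s['ft_force'],s['time'])
p=r.get_image("wrist");cv2.imwrite("pics/w2.png",p["img"][:,:,::-1])
x=np.load("fit.npy");x[2]=.525
im=p["img"].copy();cv2.polylines(im,[np.round(proj(p,model(*x))).astype(np.int32)],True,(255,0,0),1)
cv2.imwrite("pics/w2.png",im[:,:,::-1])
```

```text
[ 576.14662319 -156.74153355   58.59990586] [-0.3895275  -0.29014467  0.68165009] 4.3
```

View pics/w2.png

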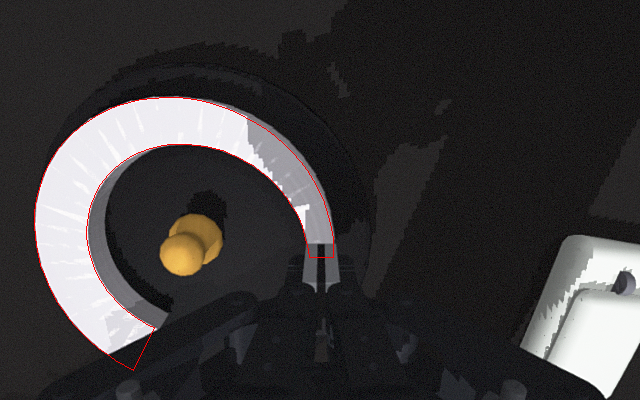

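The overlay agrees to about 1 mm, and the fingertips are over the narrow tip. I lower them gently.

arm_command(increments=[[1,-0.001,0,0.003,0],[1,0,0,0.003,0],[1,0,0,0.002,0],[1,0,0,0.001,0],[1,0,0,0.001,0],[1,0,0,0,0],[1,0,0,0,0]])

```text
time: 5.05
position: [574.5, -156.7, 47.6]
tcp_rot: [0.0, 1.0, -0.0, 0.0]
ft_force: [0.6, 0.6, 3.5]
opening: -0.001
grip_force: 1.9
```

Force is 3.5 N and depth about 3.4 mm, a light touch. I compute the arc increments.

Run:
```python
import numpy as np
a=np.radians(np.linspace(-89.9,150,49));P=65*np.c_[np.cos(a),-np.sin(a)]
P=np.round(P,1);d=np.diff(P,axis=0)/1000
for k in range(4):print([[1,round(x,4),round(y,4),0,0] for x,y in d[12*k:12*k+12]],"end",P[12*k+12]*[1,-1]+[574.7,-91.5])
```

```text
[[1, np.float64(0.0057), np.float64(-0.0003), 0, 0], [1, np.float64(0.0056), np.float64(-0.0007), 0, 0], [1, np.float64(0.0055), np.float64(-0.0012), 0, 0], [1, np.float64(0.0054), np.float64(-0.0018), 0, 0], [1, np.float64(0.0053), np.float64(-0.0021), 0, 0], [1, np.float64(0.005), np.float64(-0.0027), 0, 0], [1, np.float64(0.0048), np.float64(-0.003), 0, 0], [1, np.float64(0.0045), np.float64(-0.0035), 0, 0], [1, np.float64(0.0041), np.float64(-0.0038), 0, 0], [1, np.float64(0.0039), np.float64(-0.0042), 0, 0], [1, np.float64(0.0034), np.float64(-0.0045), 0, 0], [1, np.float64(0.003), np.float64(-0.0048), 0, 0]] end [ 631.  -123.9]
[[1, np.float64(0.0026), np.float64(-0.005), 0, 0], [1, np.float64(0.0022), np.float64(-0.0052), 0, 0], [1, np.float64(0.0017), np.float64(-0.0055), 0, 0], [1, np.float64(0.0012), np.float64(-0.0055), 0, 0], [1, np.float64(0.0008), np.float64(-0.0056), 0, 0], [1, np.float64(0.0002), np.float64(-0.0057), 0, 0], [1, np.float64(-0.0003), np.float64(-0.0056), 0, 0], [1, np.float64(-0.0007), np.float64(-0.0057), 0, 0], [1, np.float64(-0.0012), np.float64(-0.0
[... 782 characters left out ...]
64(-0.0056), np.float64(-0.0002), 0, 0]] end [574.7 -26.5]
[[1, np.float64(-0.0057), np.float64(0.0002), 0, 0], [1, np.float64(-0.0056), np.float64(0.0008), 0, 0], [1, np.float64(-0.0055), np.float64(0.0012), 0, 0], [1, np.float64(-0.0054), np.float64(0.0017), 0, 0], [1, np.float64(-0.0053), np.float64(0.0022), 0, 0], [1, np.float64(-0.005), np.float64(0.0026), 0, 0], [1, np.float64(-0.0048), np.float64(0.0031), 0, 0], [1, np.float64(-0.0045), np.float64(0.0034), 0, 0], [1, np.float64(-0.0042), np.float64(0.0038), 0, 0], [1, np.float64(-0.0038), np.float64(0.0042), 0, 0], [1, np.float64(-0.0034), np.float64(0.0045), 0, 0], [1, np.float64(-0.0031), np.float64(0.0048), 0, 0]] end [518.4 -59. ]
```

arm_command(increments=[[1,0.0057,-0.0003,0,0],[1,0.0056,-0.0007,0,0],[1,0.0055,-0.0012,0,0],[1,0.0054,-0.0018,0,0],[1,0.0053,-0.0021,0,0],[1,0.005,-0.0027,0,0]])

```text
time: 5.65
position: [607.1, -147.8, 47.3]
tcp_rot: [0.0, 1.0, -0.0, 0.0]
ft_force: [-2.4, -0.9, 4.1]
opening: 0.002
grip_force: 2.0
```

arm_command(increments=[[1,0.0048,-0.003,0,0],[1,0.0045,-0.0035,0,0],[1,0.0041,-0.0038,0,0],[1,0.0039,-0.0042,0,0],[1,0.0034,-0.0045,0,0],[1,0.003,-0.0048,0,0]])

```text
time: 6.25
position: [630.8, -123.7, 47.4]
tcp_rot: [0.0, 1.0, -0.0, 0.0]
ft_force: [-1.7, -2.0, 3.3]
opening: 0.004
grip_force: 2.0
```

arm_command(increments=[[1,0.0026,-0.005,0,0],[1,0.0022,-0.0052,0,0],[1,0.0017,-0.0055,0,0],[1,0.0012,-0.0055,0,0],[1,0.0008,-0.0056,0,0],[1,0.0002,-0.0057,0,0],[1,-0.0003,-0.0056,0,0],[1,-0.0007,-0.0057,0,0],[1,-0.0012,-0.0055,0,0],[1,-0.0017,-0.0054,0,0],[1,-0.0022,-0.0052,0,0],[1,-0.0026,-0.005,0,0]])

```text
time: 7.45
position: [630.3, -58.5, 47.4]
tcp_rot: [-0.0, 1.0, -0.0, 0.0]
ft_force: [1.1, -2.2, 3.1]
opening: 0.0
grip_force: 2.0
```

arm_command(increments=[[1,-0.0031,-0.0048,0,0],[1,-0.0034,-0.0045,0,0],[1,-0.0039,-0.0042,0,0],[1,-0.0042,-0.0038,0,0],[1,-0.0045,-0.0035,0,0],[1,-0.0047,-0.003,0,0],[1,-0.0051,-0.0026,0,0],[1,-0.0052,-0.0022,0,0],[1,-0.0054,-0.0017,0,0],[1,-0.0055,-0.0012,0,0],[1,-0.0057,-0.0008,0,0],[1,-0.0056,-0.0002,0,0]])

```text
time: 8.65
position: [573.6, -26.2, 47.4]
tcp_rot: [-0.0, 1.0, -0.0, 0.0]
ft_force: [2.7, 0.0, 3.4]
opening: -0.0
grip_force: 2.0
```

arm_command(increments=[[1,-0.0057,0.0002,0,0],[1,-0.0056,0.0008,0,0],[1,-0.0055,0.0012,0,0],[1,-0.0054,0.0017,0,0],[1,-0.0053,0.0022,0,0],[1,-0.005,0.0026,0,0],[1,-0.0048,0.0031,0,0],[1,-0.0045,0.0034,0,0],[1,-0.0042,0.0038,0,0],[1,-0.0038,0.0042,0,0],[1,-0.0034,0.0045,0,0],[1,-0.0018,0.003,0,0]])

```text
time: 9.85
position: [518.3, -57.7, 47.2]
tcp_rot: [0.0, 1.0, -0.0, -0.0]
ft_force: [0.9, 3.1, 4.4]
opening: 0.0
grip_force: 2.0
```

arm_command(increments=[[1,0,0,0,0],[1,0,0,0,0],[1,0,0,0,0]])

```text
time: 10.15
position: [518.1, -58.1, 47.0]
tcp_rot: [0.0, 1.0, -0.0, -0.001]
ft_force: [-0.6, -1.8, 4.1]
opening: 0.001
grip_force: 2.1
```

Run:
```python
from h import *
p=r.get_image("wrist");cv2.imwrite("pics/w3.png",p["img"][:,:,::-1])
```

```text
(no output)
```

View pics/w3.png

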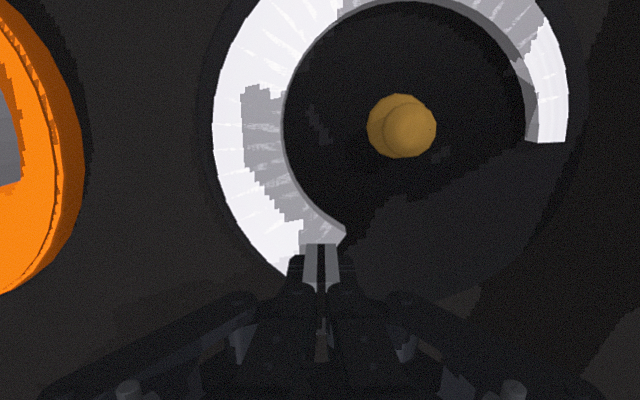

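The fingertips rest on the wide end at about (320,250) with roughly 4 N. The paperweight is undisturbed at (402,127).

```bash
python3 -c "from workcell import r; print(r.sign_off())"
```

```text
the job is handed in; nothing more can be done
None
```

I ran the closed fingertips along the black dimmer's whole track, from the narrow end to the wide end. They are still resting on the wide end at about 4 N; readings along the way were 3–4.5 N, and I handed the job in just after 10 s.

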